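# Set the blue filter and trigger the exposure

## Robot

A 6-joint arm with a two-finger parallel gripper is mounted at the origin on the work surface. World frame = base frame: x ahead of the robot, y to its left, z up, the work surface at z = 0. Lengths are in m, angles in rad, forces in N, time in s.
With the tool pointing down it reaches from about 0.25 to 0.775 m from the base axis. Payload 4 kg.
Tool frame: the origin (TCP) lies between the finger pads; the fingertips stand 25 mm ahead of it and the grasp point (between the pads) lies 6 mm ahead of it (robot.tip_reach is the z of the fingertips in the tool frame, in m); z points along the fingers, y is the line along which they close (so a half turn about z gives the same grasp; the last joint's range is limited). The gripper opens to 94 mm and grips with 3 to 60 N. Pads are 16 mm wide; open, the fingers measure 119 mm over their backs; the gripper's body (75 mm by 177 mm) begins 78 mm behind the grasp point.
Start: joints at [-1.247, 0.087, 1.371, -0, 1.684, -0.103], TCP at [0.228, -0.501, 0.231] pointing down, gripper open.
Joint ranges: [-3.1, 3.1], [-0.76, 2.03], [0.27, 2.55], [-1.08, 4.22], [0.17, 2.65], [-2.57, 2.57]. Speed limits (rad/s): [2.79, 2.79, 3.14, 3.14, 3.14, 3.14].

## Interface

Orientations are given as [roll, pitch, yaw] about the fixed x, y, z axes, in that order (R = Rz(yaw) Ry(pitch) Rx(roll)).
In Python, from bench import robot gives the robot as it stands. The module is installed in compiled form; this text tells all that it offers.
- The arm moves only by the shell command python3 -m handwheel 'ROWS'. ROWS is JSON, a list of rows, each a list of 3 entries, a list of its own where there are three numbers: the turn, a rotation vector about the world's x, y, z in units of 90 degrees (1.0 is 90 degrees), then the shift along the world's x, y, z in units of 0.05 m (1.0 is 0.05 m), then the closure, from 0 (fully open) to 1 (shut). A call has 1 to 5 rows; each row shifts and turns the commanded pose from where the row before left it; what a row does not reach is not made up. A row lasts 1/10 s, in which the tool goes at most 50 mm and 8.59 degrees, less where a joint would pass 70% of its speed; a pose out of reach is approached as far as the arm can. A call with a number of a shift or a turn outside -1 to 1 is refused whole. A call with a gripper value outside its range is refused whole. The fingers move at their own pace and stop on an object; the grip force is fixed at half the most. Time passes only in rows, so rows that do not move let the fingers close. It gives the time, the measured TCP pose, the force, the opening and the grip force at its end, in the units of the state.
- robot.get_obs(): the state, without advancing time (a new reading comes with each control period).
- robot.snapshot(name): name is "scene" or "side" or "wrist"; returns (picture, depth): 420x560x3 uint8, red, green, blue; 420x560 float32, m along the optical axis (not along the pixel's ray), 0 where there is no reading.
- robot.calibration(name): a dict with "mtx" (3x3 intrinsics, pixels), "D" ([k1, k2, p1, p2, k3] as OpenCV has them; the pictures are not rectified), "extrinsics" (4x4, takes a point from camera to world coordinates); the wrist camera has in their place "hand_eye" (4x4, takes a point from camera to tool coordinates, whose origin is the TCP and whose axes are the flange's). Camera axes: x right, y down, z forward; pixel columns grow to the right and rows downward; lengths in m; the calibration is good to about 2 mm. A picture is of the moment at which its call begins: read the wrist's pose just before it. calibration takes no time and is no camera call.
- robot.close_job(): hands the job in; it is judged then, once.
Trained networks look in the newest picture that a camera, given by its name, has taken for a name from the list of things; names that differ only in an ending like _2 or _b are one class to them, and where a whole thing is asked for, a point or a joint stands for the part that bears it (a point fixed in the world has none). Each returns a list of dicts, best first, with "p" (0 to 1); they miss things now and then, are a little off and sometimes report something else, mostly with a low value. They report only what shows in the picture. A call takes as long as a camera call.
- robot.boxes_of(query, camera): "bbox" ([left, top, right, bottom] in pixels, round what is visible of it).
The state is a dict: "time": time; "joint_positions": joint angles; "qvel": joint speeds; "joint_torque": joint torques, N m; "tool_pos": TCP position; "ee_rot": TCP orientation; "wrist_force": force on the tool from outside, world axes, zero at the start; "wrist_torque": the same for the moment, N m; "width": finger opening in m; "finger_force": force on a finger pad.
Only numpy, scipy, OpenCV 4.12 (cv2) and the standard library are available. Lean on these libraries where they do the work, as an engineer would, in place of code of your own. Each camera call takes 0.05 s, during which the arm holds its last target. There are 200 camera calls.

## Task

Get the microscope ready and take the picture: with the fingertips, gently push the slider with the blue tab all the way into the filter unit until it stops, then gently press the green button on the controller fully down and let it come back up, and move away. Leave the other sliders, the other buttons, the knob on the controller's top and everything standing about as they are; nothing is to be picked up.

Things in the scene. Friction and masses are not known exactly. Their poses are not given: they have to be found in the camera images.
- unit: filter unit, fixed to the table: white box 120 x 190 x 50 mm (x, y, z; on a base plate 140 x 210 x 6 mm) with a black ring 6 mm high on top. Origin: centre of its underside on the table; its x axis points from its front face (60 mm ahead of the origin, at -x) to its back. Three flat slider bars (blue, orange, red tabs) stick out of the front face at y = -58, 0, +58 mm, in an order that changes
- tab_blue (a point): centre of the front (-x) face of the blue slider's tab, 45 mm above the table. The tab is an upright plate 26 mm wide (y), 6 mm thick, from 20 to 62 mm above the table, with a lip of the same colour 18 mm deep along its top towards the unit. x axis: the direction in which the slider is pushed into the unit
- slide_blue (a joint): how far the blue slider is pushed in: 0 m fully out (tab 64 mm clear of the unit's front face), 0.040 m fully home against its stop (24 mm clear); it slides along its x axis with about 2 N of friction against a firm stop and stays where it is left
- tab_orange (a point): centre of the front (-x) face of the orange slider's tab, 45 mm above the table. The tab is an upright plate 26 mm wide (y), 6 mm thick, from 20 to 62 mm above the table, with a lip of the same colour 18 mm deep along its top towards the unit. x axis: the direction in which the slider is pushed into the unit
- slide_orange (a joint): how far the orange slider is pushed in: 0 m fully out (tab 64 mm clear of the unit's front face), 0.040 m fully home against its stop (24 mm clear); it slides along its x axis with about 2 N of friction against a firm stop and stays where it is left
- tab_red (a point): centre of the front (-x) face of the red slider's tab, 45 mm above the table. The tab is an upright plate 26 mm wide (y), 6 mm thick, from 20 to 62 mm above the table, with a lip of the same colour 18 mm deep along its top towards the unit. x axis: the direction in which the slider is pushed into the unit
- slide_red (a joint): how far the red slider is pushed in: 0 m fully out (tab 64 mm clear of the unit's front face), 0.040 m fully home against its stop (24 mm clear); it slides along its x axis with about 2 N of friction against a firm stop and stays where it is left
- controller: stage controller, fixed to the table: black box 140 x 230 x 60 mm (x, y, z); origin: centre of its underside on the table, front face at -x (with two silver knobs 44 mm across and 20 mm deep that do not turn). A row of four round push buttons stands on its top 30 mm ahead of its centre (x = -30 mm), at y = -75, -25, 25 and 75 mm, in an order that changes; a display and one knob lie behind them
- knob (a joint): angle of the silver knob (40 mm across on a grey disc of 64 mm, its bar grip reaching 104 mm above the table) on the controller's top, 38 mm behind and 60 mm to the -y side of its centre; 0 at the start; turns easily; to be left alone
- button_green_top (a point): centre of the top face of the green push button (24 mm across): 82 mm above the table when up, 76 mm when fully down, in the middle of a grey ring 40 mm across whose top is 72 mm above the table; pressed straight down
- button_green (a joint): how far the green button is down: 0 up, 0.006 m fully down (5 N); it springs back
- button_red_top (a point): centre of the top face of the red push button (24 mm across): 82 mm above the table when up, 76 mm when fully down, in the middle of a grey ring 40 mm across whose top is 72 mm above the table; pressed straight down
- button_red (a joint): how far the red button is down: 0 up, 0.006 m fully down (5 N); it springs back
- button_yellow_top (a point): centre of the top face of the yellow push button (24 mm across): 82 mm above the table when up, 76 mm when fully down, in the middle of a grey ring 40 mm across whose top is 72 mm above the table; pressed straight down
- button_yellow (a joint): how far the yellow button is down: 0 up, 0.006 m fully down (5 N); it springs back
- button_white_top (a point): centre of the top face of the white push button (24 mm across): 82 mm above the table when up, 76 mm when fully down, in the middle of a grey ring 40 mm across whose top is 72 mm above the table; pressed straight down
- button_white (a joint): how far the white button is down: 0 up, 0.006 m fully down (5 N); it springs back
- bottle: white bottle with red cap, 56 mm across, 150 mm tall; origin: centre of its underside; loose bystander
- objective: brass objective lens standing upright, 32 mm across, 45 mm tall; origin: centre of its underside; loose bystander
- dish: shallow glass dish, 60 mm across, 14 mm tall; origin: centre of its underside; loose bystander
- slidebox: yellow slide box 50 x 80 x 30 mm (x, y, z); origin: centre of its underside; loose bystander
- driver: screwdriver 200 mm long and 26 mm thick, with a red handle, lying along its own x axis; origin: near its middle, on the table; loose bystander
- mount: black mirror mount 50 x 60 x 62 mm; origin: centre of its underside; loose bystander

How it is judged:
By the outcome, as a careful person would: the job done as asked, in the order asked, and still so for the second after the job is handed in, with the robot touching nothing.
It also fails if it takes over 45 s, if anything falls off the work surface, if the arm or the gripper's body presses on something with over 40 N, if the wrist force passes 120 N, or if a joint passes its speed limit or range.

## Working session

There is one attempt and no reset: what is moved stays moved. The work goes in short steps, Python scripts to look and compute and a shell command to move; the robot and the scene stay as the last step left them, time stands still between calls to the robot, and variables do not carry over. Pictures are saved under pics/ and viewed, at most 10 in all, crops included, and the job is handed in when it is done.

```bash
mkdir -p pics; cat > h.py <<'E'
import numpy as np, cv2, json
from bench import robot
from scipy.spatial.transform import Rotation as R
def snap(n,f=None):
    o=robot.get_obs(); im,d=robot.snapshot(n); c=robot.calibration(n)
    if n=="wrist":
        T=np.eye(4); T[:3,:3]=R.from_euler('xyz',o['ee_rot']).as_matrix(); T[:3,3]=o['tool_pos']; E=T@np.array(c['hand_eye'])
    else: E=np.array(c['extrinsics'])
    if f: cv2.imwrite('pics/'+f,im[:,:,::-1])
    return im,d,np.array(c['mtx']),np.array(c['D']),E
def cloud(d,K,D,E):
    v,u=np.mgrid[:d.shape[0],:d.shape[1]]
    p=cv2.undistortPoints(np.stack([u,v],-1).reshape(-1,1,2).astype(float),K,D).reshape(d.shape+(2,))
    P=np.dstack([p,np.ones(d.shape)])*d[...,None]
    W=P@E[:3,:3].T+E[:3,3]; W[d==0]=np.nan
    return W
E
python3 - <<'E'
from h import *
for n in ("scene","side","wrist"):
    im,d,K,D,E=snap(n,n+"0.png"); W=cloud(d,K,D,E)
    print(n,E[:3,3].round(2),(d>0).mean())
    for q in ("unit","tab_blue","tab_orange","tab_red","controller","button_green_top","bottle","objective","mount","driver","dish","slidebox"):
        for b in robot.boxes_of(q,n)[:1]:
            l,t,r,bb=map(int,b['bbox']); print(q,round(b['p'],2),[l,t,r,bb],W[(t+bb)//2,(l+r)//2].round(3))
print(robot.get_obs())
E
```

```text
scene [ 1.17 -0.38  0.84] 0.9959608843537415
unit 0.57 [291, 157, 373, 224] [0.645 0.185 0.049]
tab_blue 0.45 [314, 147, 329, 166] [0.507 0.262 0.038]
tab_red 0.44 [284, 164, 301, 183] [0.518 0.141 0.04 ]
controller 0.9 [164, 209, 268, 285] [ 0.635 -0.18   0.06 ]
button_green_top 0.49 [174, 229, 180, 234] [ 0.55  -0.24   0.079]
bottle 0.66 [342, 90, 361, 135] [0.447 0.432 0.096]
mount 0.8 [383, 154, 411, 177] [0.677 0.416 0.045]
driver 0.62 [132, 311, 155, 337] [ 0.687 -0.41   0.003]
dish 0.89 [130, 313, 156, 337] [ 0.69  -0.411  0.003]
slidebox 0.8 [261, 268, 294, 304] [ 0.794 -0.11   0.028]
side [0.48 0.75 0.92] 0.9958673469387755
unit 0.7 [239, 250, 295, 326] [0.609 0.242 0.05 ]
tab_blue 0.74 [289, 295, 316, 308] [0.518 0.259 0.041]
tab_orange 0.74 [287, 273, 304, 288] [0.544 0.201 0.04 ]
tab_red 0.6 [287, 257, 312, 271] [0.541 0.149 0.039]
controller 0.84 [262, 143, 331, 214] [ 0.592 -0.145  0.071]
button_green_top 0.67 [306, 162, 308, 170] [ 0.565 -0.196  0.079]
bottle 0.86 [311, 357, 345, 401] [0.44  0.466 0.111]
objective 0.65 [334, 223, 343, 234] [0.448 0.002 0.031]
mount 0.5
[... 323 characters left out ...]
joint_positions': array([-1.24711613e+00,  8.71982547e-02,  1.37069639e+00, -1.45351648e-05,
        1.68355823e+00, -1.03111029e-01]), 'qvel': array([-7.58244703e-04, -6.40682885e-04,  5.91890717e-04,  1.17792906e-03,
        1.54447278e-04,  5.85804784e-05]), 'joint_torque': array([ 3.42709664e-04, -3.40031362e+01, -3.02590764e+01,  7.17955828e-02,
        2.37488601e-02,  5.22231218e-06]), 'tool_pos': array([ 0.22766928, -0.50069963,  0.23050867]), 'ee_rot': array([3.14145511e+00, 2.87525644e-05, 4.26789583e-01]), 'wrist_force': array([ 0.15324481, -0.40110918,  0.13339322]), 'wrist_torque': array([ 0.05989324, -0.01803143, -0.06318466]), 'finger_force': 0.0, 'width': 0.09420358294913529}
```

```bash
python3 - <<'E'
import cv2
a=cv2.imread('pics/scene0.png')[80:350,110:430]; b=cv2.imread('pics/side0.png')[110:410,190:370]
cv2.imwrite('pics/c.png',cv2.hconcat([cv2.resize(a,(450,380),interpolation=2),cv2.resize(cv2.copyMakeBorder(b,0,0,0,0,0),(228,380),interpolation=2)]))
E
```

```text
(no output)
```

View pics/c.png

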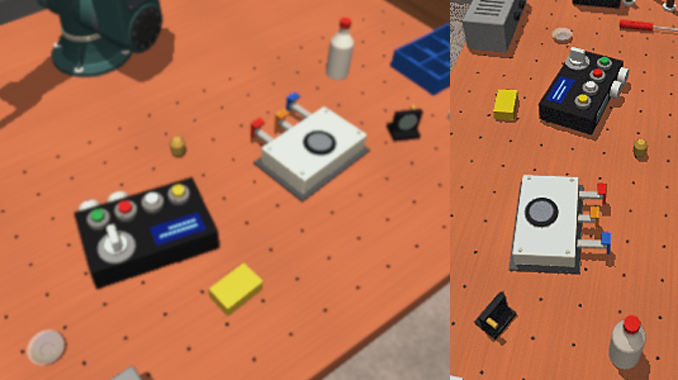

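The picture shows the blue tab at the unit's +y side near scene (319,156), orange in the middle and partly in, and red on the -y side. The green button is at the controller's -y end, beside the knob, near scene (177,231). I'll fit the poses now.

```bash
cat >> h.py <<'E'
def rect(pts):
    (c,s,a)=cv2.minAreaRect((pts[:,:2]*1000).astype(np.float32)); return np.round(c,1),np.round(s,1),round(a,1)
def colours(im,W,box):
    h,s,v=cv2.split(cv2.cvtColor(im,cv2.COLOR_RGB2HSV)); x,y,z=W[...,0],W[...,1],W[...,2]
    reg=(x>box[0])&(x<box[1])&(y>box[2])&(y<box[3])&(z>box[4])&(z<box[5])
    return h.astype(int),s.astype(int),v.astype(int),reg
E
cat > m.py <<'E'
from h import *
import sys
for n in sys.argv[1:]:
    im,d,K,D,E=snap(n); W=cloud(d,K,D,E)
    h,s,v,reg=colours(im,W,(.5,.8,.05,.35,.04,.058)); m=reg&(s<60)&(v>120)
    m=cv2.morphologyEx(m.astype(np.uint8),cv2.MORPH_OPEN,np.ones((3,3)))>0
    if m.sum()>50: print(n,'unit',rect(W[m]),np.median(W[m][:,2]).round(4))
    h,s,v,reg=colours(im,W,(.42,.62,.08,.35,.015,.075))
    for c,k in (('blue',(h>100)&(h<130)),('red',(h<5)|(h>174))):
        m=reg&k&(s>150)&(v>60)
        if m.sum()>5:
            p=W[m]; t=p[p[:,2]>.057]; print(c,m.sum(),p.min(0).round(3),p.max(0).round(3),'top',len(t),t.mean(0).round(4) if len(t) else '')
    h,s,v,reg=colours(im,W,(.45,.8,-.35,0,.05,.066)); m=reg&(v<60)
    if m.sum()>50: print('ctrl',rect(W[m]),np.median(W[m][:,2]).round(4))
    h,s,v,reg=colours(im,W,(.45,.75,-.35,0,.068,.095))
    for c,k in (('green',(h>45)&(h<85)),('red',(h<6)|(h>172)),('yellow',(h>20)&(h<35))):
        m=reg&k&(s>130)&(v>50)
        if m.sum()>3: p=W[m]; p=p[p[:,2]>.074]; print(c,len(p),p.mean(0).round(4),((p.min(0)+p.max(0))/2).round(4))
E
python3 m.py scene side
```

```text
scene unit (array([616. , 215.4]), array([123.5, 190.9]), 7.0) 0.0498
blue 27 [0.488 0.246 0.042] [0.503 0.269 0.065] top 22 [0.4958 0.256  0.0611]
red 57 [0.505 0.132 0.021] [0.524 0.158 0.063] top 40 [0.5163 0.1447 0.0607]
ctrl (array([ 604.2, -173. ]), array([222.9, 138.1]), 77.2) 0.0591
green 53 [ 0.5575 -0.2387  0.0804] [ 0.5563 -0.2386  0.0793]
red 64 [ 0.5691 -0.1905  0.0804] [ 0.5681 -0.1898  0.0794]
yellow 58 [ 0.5916 -0.0928  0.0806] [ 0.5896 -0.0927  0.0797]
side unit (array([616.8, 213.5]), array([119.9, 191.4]), 6.3) 0.0503
blue 77 [0.484 0.246 0.019] [0.501 0.27  0.066] top 63 [0.4923 0.2588 0.0627]
red 67 [0.505 0.132 0.02 ] [0.523 0.157 0.067] top 50 [0.5146 0.1446 0.0626]
ctrl (array([ 601.5, -172.3]), array([232.4, 139.3]), 76.7) 0.0602
green 34 [ 0.5555 -0.2368  0.0817] [ 0.5558 -0.2387  0.0811]
red 40 [ 0.5674 -0.1897  0.0807] [ 0.5676 -0.1914  0.0798]
yellow 44 [ 0.5892 -0.0912  0.0811] [ 0.5899 -0.0928  0.081 ]
```

```bash
python3 -m handwheel '[[[0,0,-0.05],[0.26,0.94,0],1],[[0,0,-0.05],[0.26,0.94,0],1],[[0,0,-0.05],[0.26,0.94,0],1],[[0,0,-0.05],[0.26,0.94,0],1],[[0,0,0],[0.26,0.94,0],1]]'; python3 -m handwheel '[[[0,0,0],[0.26,0.94,0],1],[[0,0,0],[0.26,0.94,0],1],[[0,0,0],[0.26,0.94,0],1],[[0,0,0],[0.26,0.94,0],1],[[0,0,0],[0.26,0.94,0],1]]'; python3 -m handwheel '[[[0,0,0],[0.26,0.94,0],1],[[0,0,0],[0.26,0.94,0],1],[[0,0,0],[0.26,0.94,0],1],[[0,0,0],[0.26,0.94,0],1],[[0,0,0],[0,0,0],1]]'
```

```text
time: 2.55
tool_pos: [0.2928, -0.2639, 0.2306]
ee_rot: [3.141, -0.001, 0.11]
wrist_force: [1.2, 0.6, 0.4]
width: 0.0574
finger_force: 0.0
time: 3.05
tool_pos: [0.3577, -0.0288, 0.231]
ee_rot: [3.141, -0.002, 0.112]
wrist_force: [0.7, 0.0, -0.3]
width: 0.0174
finger_force: 0.0
time: 3.55
tool_pos: [0.4097, 0.1621, 0.23]
ee_rot: [-3.14, 0.001, 0.121]
wrist_force: [-0.0, -0.3, 0.3]
width: 0.0004
finger_force: 0.0
```

```bash
python3 -m handwheel '[[[0,0,0],[0.1,0.9,0],1],[[0,0,0],[0.2,0.88,0],1],[[0,0,0],[0,0,-0.5],1],[[0,0,0],[0,0,-0.5],1],[[0,0,0],[0,0,0],1]]'; python3 m.py wrist; python3 -c "
from h import *
snap('wrist','w1.png')"
```

```text
time: 4.05
tool_pos: [0.4226, 0.2448, 0.1766]
ee_rot: [3.139, 0.008, 0.112]
wrist_force: [-0.9, -0.1, -0.2]
width: 0.0002
finger_force: 0.0
wrist unit (array([582.5, 211.6]), array([ 52.5, 189.7]), 6.6) 0.0506
blue 535 [0.483 0.247 0.06 ] [0.502 0.272 0.064] top 535 [0.4924 0.2595 0.0625]
red 673 [0.505 0.131 0.024] [0.524 0.159 0.065] top 617 [0.5145 0.1458 0.0626]
```

View pics/w1.png

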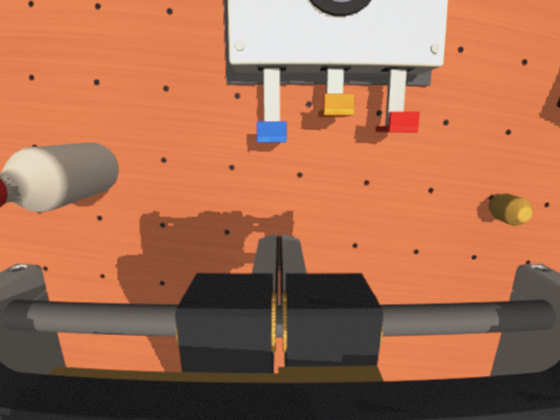

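The wrist view shows the blue tab at pixel (272,131), almost straight ahead of the closed fingertips at (279,250). The bottle is clear at left. Next I lower the tool.

```bash
python3 -m handwheel '[[[0,0,0],[0,0.12,-0.6],1],[[0,0,0],[0,0,-0.6],1],[[0,0,0],[0,0,-0.6],1],[[0,0,0],[0,0,-0.4],1],[[0,0,0],[0,0,0],1]]'; python3 -m handwheel '[[[0,0,0],[0.3,0.04,0],1],[[0,0,0],[0.3,0.03,0],1],[[0,0,0],[0.2,0.02,0],1],[[0,0,0],[0,0,0],1]]'
```

```text
time: 4.65
tool_pos: [0.4237, 0.2511, 0.0692]
ee_rot: [3.14, 0.004, 0.112]
wrist_force: [-1.2, -0.2, -0.1]
width: 0.0003
finger_force: 0.0
time: 5.05
tool_pos: [0.467, 0.2571, 0.0728]
ee_rot: [-3.141, -0.004, 0.112]
wrist_force: [0.1, 0.4, 0.2]
width: 0.0004
finger_force: 0.0
```

```bash
python3 -m handwheel '[[[0,0,0],[0.1,0.01,-0.04],1],[[0,0,0],[0.1,0.01,0],1],[[0,0,0],[0.1,0.01,0],1],[[0,0,0],[0.1,0.01,0],1],[[0,0,0],[0.1,0.01,0],1]]'; python3 -m handwheel '[[[0,0,0],[0.1,0.01,0],1],[[0,0,0],[0.1,0.01,0],1],[[0,0,0],[0.1,0.01,0],1],[[0,0,0],[0,0,0],1]]'
```

```text
time: 5.55
tool_pos: [0.4896, 0.2595, 0.0685]
ee_rot: [-3.141, 0.001, 0.113]
wrist_force: [-1.7, -0.4, 1.3]
width: 0.0005
finger_force: 1.1
time: 5.95
tool_pos: [0.5051, 0.261, 0.0683]
ee_rot: [-3.142, 0.0, 0.113]
wrist_force: [-2.5, 0.9, 1.3]
width: 0.0005
finger_force: 0.8
```

Contact is made at about 2 N of friction, with about 10 mm left to go.

```bash
python3 -m handwheel '[[[0,0,0],[0.06,0.01,0],1],[[0,0,0],[0.06,0.01,0],1],[[0,0,0],[0.04,0.005,0],1],[[0,0,0],[0,0,0],1]]'; python3 -m handwheel '[[[0,0,0],[0.03,0,0],1],[[0,0,0],[0,0,0],1]]'
```

```text
time: 6.35
tool_pos: [0.5056, 0.261, 0.0683]
ee_rot: [3.14, 0.017, 0.113]
wrist_force: [-20.3, -3.4, 14.2]
width: 0.0006
finger_force: 10.4
time: 6.55
tool_pos: [0.5057, 0.261, 0.0683]
ee_rot: [3.14, 0.02, 0.114]
wrist_force: [-24.5, -3.7, 16.2]
width: 0.0005
finger_force: 12.1
```

```bash
python3 -m handwheel '[[[0,0,0],[-0.4,-0.04,0],1],[[0,0,0],[-0.6,-0.07,0],1],[[0,0,0],[-0.6,-0.07,0],1],[[0,0,0],[0,0,0.8],1],[[0,0,0],[0,0,0.8],1]]';  python3 -m handwheel '[[[0,0,0],[0,0,0.6],1],[[0,0,0],[0,0,0],1]]'; python3 m.py wrist side; python3 -c "
from h import *
snap('wrist','w2.png')"
```

```text
time: 7.05
tool_pos: [0.4315, 0.2516, 0.146]
ee_rot: [3.138, 0.005, 0.113]
wrist_force: [1.4, 0.1, 0.6]
width: 0.0002
finger_force: 0.0
time: 7.25
tool_pos: [0.4376, 0.254, 0.1844]
ee_rot: [-3.139, -0.013, 0.112]
wrist_force: [-0.7, 0.0, 1.1]
width: 0.0006
finger_force: 0.0
wrist unit (array([594., 213.]), array([ 76.2, 189.2]), 6.6) 0.0507
blue 536 [0.513 0.251 0.056] [0.532 0.275 0.065] top 534 [0.5224 0.263  0.0623]
red 591 [0.505 0.132 0.025] [0.524 0.158 0.065] top 539 [0.5145 0.146  0.0626]
side unit (array([617. , 213.6]), array([119.9, 192. ]), 6.7) 0.0502
blue 81 [0.514 0.248 0.025] [0.533 0.274 0.066] top 68 [0.5234 0.2617 0.0622]
red 67 [0.505 0.132 0.022] [0.523 0.158 0.066] top 50 [0.5147 0.1443 0.0623]
ctrl (array([ 601.4, -170.9]), array([231.6, 139.4]), 76.8) 0.0603
green 31 [ 0.5561 -0.2375  0.0815] [ 0.556  -0.24    0.0801]
red 42 [ 0.5671 -0.1891  0.0807] [ 0.5676 -0.1902  0.0803]
yellow 45 [ 0.589  -0.0915  0.0809] [ 0.5899 -0.0932  0.0813]
```

View pics/w2.png

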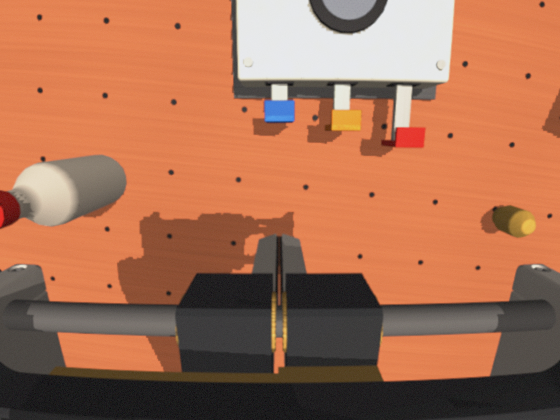

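The blue slider moved in 30 mm, from about x = 0.492 to 0.522, and then met a firm resistance. The wrist view shows a gap between its lip (row 100) and the unit (row 82). I'll check whether this is really the stop.

```bash
python3 - <<'E'
from h import *
c=np.array([616.9,213.6,0])/1000; a=np.radians(6.65); M=np.array([[np.cos(a),-np.sin(a),0],[np.sin(a),np.cos(a),0],[0,0,1]])
tiles=[]
for n,(t,l) in (('side',(235,245)),('scene',(135,270)),('wrist',(60,220))):
    im,d,K,D,E=snap(n); W=(cloud(d,K,D,E)-c)@M*1000
    h,s,v=[k.astype(int) for k in cv2.split(cv2.cvtColor(im,cv2.COLOR_RGB2HSV))]
    reg=(W[...,0]>-150)&(W[...,0]<-62)&(abs(W[...,1])<85)&(W[...,2]>57)&(W[...,2]<68)
    for q,k in (('blue',(h>100)&(h<130)),('orange',(h>=8)&(h<25)),('red',(h<5)|(h>174))):
        p=W[reg&k&(s>130)]
        if len(p)>3: print(n,q,len(p),np.percentile(p,[3,97],axis=0).round(1)[:,:2].tolist())
    tiles.append(cv2.resize(im[t:t+80,l:l+80] if n!='wrist' else im[t:t+100,l:l+230],(260,400) if n!='wrist' else (280,400),interpolation=2))
cv2.imwrite('pics/z.png',cv2.hconcat(tiles)[:,:,::-1])
E
```

```text
side blue 69 [[-94.5, 45.4], [-79.7, 70.5]]
side orange 64 [[-103.6, -12.7], [-88.2, 13.0]]
side red 52 [[-116.0, -70.7], [-102.7, -44.9]]
scene blue 22 [[-91.5, 47.2], [-78.4, 66.4]]
scene orange 46 [[-102.5, -10.7], [-84.9, 15.4]]
scene red 40 [[-115.6, -67.8], [-100.5, -45.1]]
wrist blue 607 [[-96.2, 48.4], [-79.9, 71.2]]
wrist orange 638 [[-103.7, -10.0], [-87.2, 14.4]]
wrist red 590 [[-117.8, -67.7], [-101.6, -43.4]]
```

View pics/z.png

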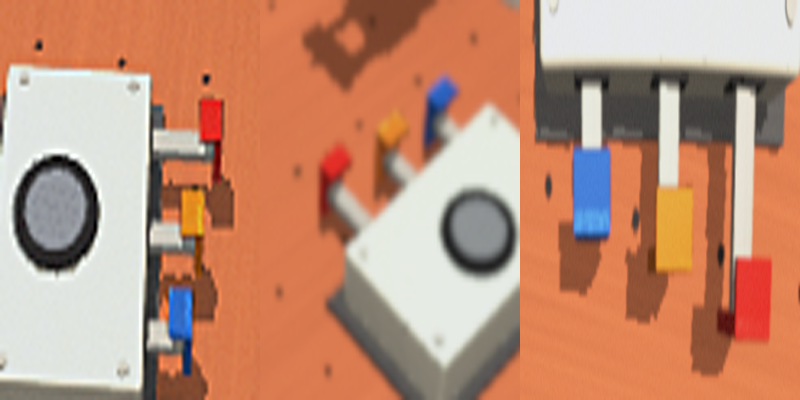

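The tab front now sits about 96 mm ahead of the unit's origin. Home should be about 90 mm, so the slider looks roughly 6 mm short. I'll push again slightly lower and watch the force.

```bash
python3 -m handwheel '[[[0,0,0],[0.2,0.0,-0.6],1],[[0,0,0],[0.2,0.02,-0.8],1],[[0,0,0],[0.2,0.02,-0.8],1],[[0,0,0],[0.1,0.01,-0.2],1],[[0,0,0],[0,0,0],1]]'; python3 -m handwheel '[[[0,0,0],[0.2,0.02,0],1],[[0,0,0],[0.2,0.02,0],1],[[0,0,0],[0.1,0.01,0],1],[[0,0,0],[0.1,0.01,0],1],[[0,0,0],[0,0,0],1]]'
```

```text
time: 8.05
tool_pos: [0.4677, 0.2547, 0.0557]
ee_rot: [3.14, 0.006, 0.112]
wrist_force: [0.6, 0.5, 1.0]
width: 0.0003
finger_force: 0.0
time: 8.55
tool_pos: [0.5002, 0.2588, 0.0593]
ee_rot: [-3.141, -0.002, 0.112]
wrist_force: [0.3, 0.2, -0.3]
width: 0.0005
finger_force: 0.0
```

```bash
python3 -m handwheel '[[[0,0,0],[0.1,0.01,0],1],[[0,0,0],[0,0,0],1]]'; python3 -m handwheel '[[[0,0,0],[0.06,0.01,0],1],[[0,0,0],[0,0,0],1]]'; python3 -m handwheel '[[[0,0,0],[0.06,0.01,0],1],[[0,0,0],[0,0,0],1]]'; python3 -m handwheel '[[[0,0,0],[0.04,0.01,0],1],[[0,0,0],[0,0,0],1]]'
```

```text
time: 8.75
tool_pos: [0.5046, 0.2591, 0.0586]
ee_rot: [3.142, -0.0, 0.113]
wrist_force: [-0.1, -0.2, -0.1]
width: 0.0006
finger_force: 0.0
time: 8.95
tool_pos: [0.5054, 0.2593, 0.0584]
ee_rot: [3.141, 0.005, 0.113]
wrist_force: [-4.9, -1.7, 4.4]
width: 0.0005
finger_force: 2.6
time: 9.15
tool_pos: [0.5055, 0.2593, 0.0584]
ee_rot: [3.14, 0.012, 0.113]
wrist_force: [-14.0, -3.1, 9.4]
width: 0.0004
finger_force: 6.5
time: 9.35
tool_pos: [0.5055, 0.2593, 0.0584]
ee_rot: [3.139, 0.016, 0.113]
wrist_force: [-16.9, -4.4, 12.6]
width: 0.0004
finger_force: 9.0
```

It stopped at exactly the same place again, at about 17 N. I'll look from the front, tilted, to see where the plate sits under the lip.

```bash
python3 -m handwheel '[[[0,0,0],[-0.5,-0.06,0],1],[[0,0,0],[-0.8,-0.08,0],1],[[0,-0.09,0],[-0.3,0,0.6],1],[[0,-0.09,0],[0,0,0.6],1],[[0,-0.09,0],[0,0,0],1]]'; python3 -m handwheel '[[[0,-0.09,0],[0,0,0],1],[[0,0,0],[0,0,0],1],[[0,0,0],[0,0,0],1]]'; cat > t.py <<'E'
from h import *
import sys
c=np.array([616.9,213.6,0])/1000; a=np.radians(6.65); M=np.array([[np.cos(a),-np.sin(a),0],[np.sin(a),np.cos(a),0],[0,0,1]])
im,d,K,D,E=snap('wrist',sys.argv[1]); W=(cloud(d,K,D,E)-c)@M*1000
h,s,v=[k.astype(int) for k in cv2.split(cv2.cvtColor(im,cv2.COLOR_RGB2HSV))]
reg=(W[...,0]>-150)&(W[...,0]<-62)&(abs(W[...,1])<85)
for q,k in (('blue',(h>100)&(h<130)),('orange',(h>=8)&(h<25)),('red',(h<5)|(h>174))):
    m=reg&k&(s>120)
    for z0 in range(20,66,6):
        p=W[m&(W[...,2]>=z0)&(W[...,2]<z0+6)]
        if len(p)>8: print(q,z0,len(p),np.percentile(p[:,0],[3,50,97]).round(1))
p=W[(abs(W[...,1])<80)&(W[...,2]>15)&(W[...,2]<45)&(W[...,0]>-68)&(s<70)&(v>90)]; print('face',len(p),np.percentile(p[:,0],[5,50,95]).round(1))
E
python3 t.py w3.png
```

```text
time: 9.85
tool_pos: [0.4352, 0.2554, 0.1254]
ee_rot: [3.096, -0.438, 0.122]
wrist_force: [0.2, -0.2, -0.2]
width: 0.0001
finger_force: 0.0
time: 10.15
tool_pos: [0.4316, 0.2538, 0.1184]
ee_rot: [3.07, -0.559, 0.135]
wrist_force: [-0.4, 0.7, -0.3]
width: 0.0005
finger_force: 0.0
blue 26 49 [-97.2 -96.8 -96.1]
blue 32 74 [-97.3 -96.7 -62.1]
blue 38 68 [-97.3 -96.8 -96.3]
blue 44 75 [-97.1 -96.9 -96.4]
blue 50 77 [-97.3 -96.8 -96.3]
blue 56 200 [-97.2 -96.  -79.8]
blue 62 505 [-96.4 -88.3 -80.1]
orange 20 71 [-119.1 -104.8 -102.2]
orange 26 83 [-107.9 -104.5  -93.5]
orange 32 94 [-118.7 -104.4  -86.2]
orange 38 88 [-118.6 -104.5 -101.4]
orange 44 76 [-105.  -104.6 -100.9]
orange 50 100 [-105.6 -104.5 -101.2]
orange 56 203 [-105.  -102.9  -87.2]
orange 62 525 [-104.1  -96.   -87.5]
red 26 57 [-119.1 -118.8 -115.2]
red 32 62 [-119.2 -118.8 -115.4]
red 38 65 [-119.2 -118.8 -115.6]
red 44 72 [-119.2 -118.7 -114.5]
red 50 80 [-119.2 -118.7 -114.1]
red 56 158 [-119.1 -117.4 -102.2]
red 62 518 [-118.4 -110.1 -101.7]
face 1449 [-65.9 -60.8 -60.1]
```

View pics/w3.png

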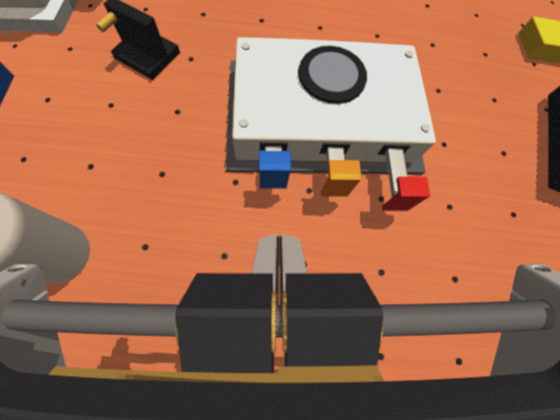

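The view shows the blue plate's front face flush at unit x ≈ -97 mm. It stays there rigidly under more than 20 N, all carried by the fingertips against about 2 N of friction, so this is the stop. The orange and red sliders haven't moved. Next is the green button.

```bash
python3 -m handwheel '[[[0,0.09,0],[-0.2,0,0.6],1],[[0,0.09,0],[0,0,0.8],1],[[0,0.09,0],[0,0,0.8],1],[[0,0.09,0],[0,0,0],1],[[0,0,-0.06],[0.23,-0.9,0],1]]'; python3 -m handwheel '[[[0,0,-0.06],[0.23,-0.9,0],1],[[0,0,-0.06],[0.23,-0.9,0],1],[[0,0,-0.05],[0.23,-0.9,0],1],[[0,0,0],[0.23,-0.9,0],1],[[0,0,0],[0.23,-0.9,0],1]]'; python3 -m handwheel '[[[0,0,0],[0.23,-0.9,0],1],[[0,0,0],[0.23,-0.9,0],1],[[0,0,0],[0.1,-0.9,0],1],[[0,0,0],[0,0,0],1],[[0,0,0],[0,0,0],1]]'; python3 m.py wrist
```

```text
time: 10.7
tool_pos: [0.4394, 0.2108, 0.2293]
ee_rot: [-3.138, 0.002, 0.019]
wrist_force: [1.0, -0.1, -0.7]
width: 0.0002
finger_force: 0.0
time: 11.2
tool_pos: [0.4937, -0.0195, 0.2302]
ee_rot: [-3.14, -0.002, -0.249]
wrist_force: [0.2, 0.7, -0.2]
width: 0.0004
finger_force: 0.0
time: 11.7
tool_pos: [0.5204, -0.1536, 0.2291]
ee_rot: [-3.14, -0.0, -0.252]
wrist_force: [0.5, 0.2, -0.7]
width: 0.0006
finger_force: 0.0
wrist unit (array([606.7, 133. ]), array([ 69. , 142.5]), 62.6) 0.0497
red 315 [0.507 0.13  0.02 ] [0.525 0.191 0.064] top 231 [0.5167 0.1407 0.0615]
ctrl (array([ 601.4, -172.8]), array([225.1, 137.4]), 77.1) 0.0605
green 400 [ 0.556  -0.2379  0.0824] [ 0.5559 -0.2381  0.0809]
red 430 [ 0.567  -0.1901  0.0824] [ 0.567  -0.1901  0.0822]
yellow 435 [ 0.5897 -0.094   0.0821] [ 0.5895 -0.0935  0.0815]
```

```bash
python3 -m handwheel '[[[0,0,0.013],[0.35,-0.84,0],1],[[0,0,0],[0.36,-0.85,0],1],[[0,0,0],[0,0,-0.8],1],[[0,0,0],[0,0,-0.7],1],[[0,0,0],[0,0,0],1]]'; python3 -m handwheel '[[[0,0,0],[0,0,-0.4],1],[[0,0,0],[0,0,-0.2],1],[[0,0,0],[0,0,0],1],[[0,0,0],[0,0,0],1]]'
```

```text
time: 12.25
tool_pos: [0.5523, -0.2331, 0.1475]
ee_rot: [-3.138, 0.011, -0.226]
wrist_force: [-0.1, 0.4, -0.8]
width: 0.0005
finger_force: 0.0
time: 12.65
tool_pos: [0.5554, -0.2357, 0.1251]
ee_rot: [3.141, -0.002, -0.227]
wrist_force: [-0.3, 0.3, -0.3]
width: 0.0004
finger_force: 0.0
```

```bash
python3 -m handwheel '[[[0,0,0],[0.01,-0.04,-0.2],1],[[0,0,0],[0,0,-0.12],1],[[0,0,0],[0,0,-0.06],1],[[0,0,0],[0,0,-0.06],1],[[0,0,0],[0,0,0],1]]'; python3 -m handwheel '[[[0,0,0],[0,0,-0.05],1],[[0,0,0],[0,0,0],1]]'
```

```text
time: 13.15
tool_pos: [0.5553, -0.2381, 0.102]
ee_rot: [3.141, -0.001, -0.228]
wrist_force: [-0.1, 0.4, 4.7]
width: 0.0003
finger_force: 2.2
time: 13.35
tool_pos: [0.5554, -0.2381, 0.1012]
ee_rot: [3.141, -0.001, -0.228]
wrist_force: [-2.2, 1.0, 10.2]
width: 0.0004
finger_force: 4.7
```

```bash
python3 -m handwheel '[[[0,0,0],[0,0,-0.04],1],[[0,0,0],[0,0,0],1]]'; python3 -m handwheel '[[[0,0,0],[0,0,0.3],1],[[0,0,0],[0,0,0.8],1],[[0,0,0],[0,0,0.9],1],[[0,0,0],[-0.5,0.5,0.5],1],[[0,0,0],[0,0,0],1]]'; python3 -m handwheel '[[[0,0,0],[-0.8,0.5,0],1],[[0,0,0],[-0.8,0.5,0],1],[[0,0,0],[0,0,0],1],[[0,0,0],[0,0,0],1]]'; python3 m.py side wrist; python3 -c "
from h import *
snap('side','s2.png')"
```

```text
time: 13.55
tool_pos: [0.5554, -0.2381, 0.1011]
ee_rot: [3.141, -0.002, -0.228]
wrist_force: [-5.5, 2.3, 15.3]
width: 0.0004
finger_force: 7.7
time: 14.05
tool_pos: [0.5308, -0.2121, 0.228]
ee_rot: [3.14, -0.009, -0.227]
wrist_force: [-0.3, -0.4, -0.1]
width: 0.0006
finger_force: 0.0
time: 14.45
tool_pos: [0.4495, -0.1626, 0.2209]
ee_rot: [-3.142, 0.001, -0.228]
wrist_force: [-0.3, -0.2, -0.0]
width: 0.0003
finger_force: 0.0
side unit (array([616.8, 214. ]), array([119.7, 190.5]), 6.6) 0.0502
blue 81 [0.514 0.247 0.023] [0.532 0.274 0.067] top 67 [0.5235 0.2615 0.062 ]
red 66 [0.505 0.129 0.023] [0.523 0.157 0.065] top 50 [0.5147 0.1439 0.0617]
ctrl (array([ 601.4, -172.6]), array([233.8, 138.8]), 76.8) 0.0602
green 33 [ 0.5558 -0.238   0.081 ] [ 0.556  -0.2377  0.0802]
red 40 [ 0.5674 -0.1887  0.0811] [ 0.5676 -0.1907  0.0802]
yellow 41 [ 0.5893 -0.0923  0.0808] [ 0.5899 -0.0926  0.0796]
wrist unit (array([588.5, 118.4]), array([21.1, 54.8]), 71.0) 0.0486
red 339 [0.505 0.129 0.021] [0.524 0.156 0.063] top 233 [0.5143 0.1388 0.0616]
ctrl (array([ 590.1, -170.6]), array([225.9, 116.4]), 76.8) 0.0605
green 485 [ 0.5549 -0.2382  0.0823] [ 0.5549 -0.2386  0.081 ]
red 523 [ 0.5663 -0.1902  0.0823] [ 0.5665 -0.1903  0.082 ]
yellow 533 [ 0.5888 -0.0942  0.0818] [ 0.5892 -0.0937  0.0796]
```

View pics/s2.png

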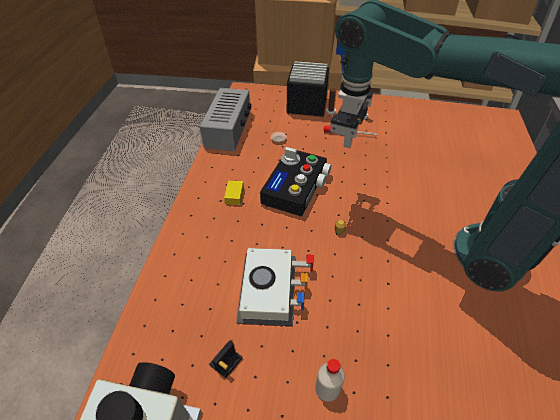

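The side view shows the blue tab still in at (300,298) and the green button back up at (312,159). The other sliders, the bottle (330,381), the objective (341,227) and the rest stand as before, and the arm is clear.

```bash
python3 -c "
from bench import robot
print(robot.close_job())"
```

```text
the job is handed in; nothing more can be done
None
```

The job is handed in with the blue slider pushed to a firm stop and the green button pressed fully down and back up, but the tab stopped about 6 mm farther from the unit than the text's 24 mm; I took that as home because it held at the same spot on two pushes of up to about 25 N along the slider.

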